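# Set the swivel tipper and send a sample tube to the bin

## Robot

A 6-joint arm with a two-finger parallel gripper is mounted at the origin on the work surface. World frame = base frame: x ahead of the robot, y to its left, z up, the work surface at z = 0. Lengths are in mm, angles in rad, forces in N, time in s.
With the tool pointing down it reaches from about 350 to 775 mm from the base axis. Payload 7.3 kg.
Tool frame: the origin (TCP) lies on the centre line of the jaws, within the pads' length; the fingertips stand 17 mm ahead of it and the grasp point (between the pads) lies 2 mm behind it; z points along the fingers, y is the line along which they close (so a half turn about z gives the same grasp; the last joint's range is limited). The gripper opens to 92 mm and grips with 3 to 60 N. Pads are 19 mm wide; open, the fingers measure 130 mm over their backs; the gripper's body (75 mm by 190 mm) begins 47 mm behind the grasp point.
Start: joints at [-0.146, 0.342, 1.524, -0, 1.275, -0.146], TCP at [525.021, 0.019, 207.341] pointing down, gripper open.
Joint ranges: [-2.53, 2.53], [-0.77, 2.02], [0.04, 2.7], [-1, 4.14], [0.28, 2.66], [-3.11, 3.11]. Speed limits (rad/s): [2.57, 2.57, 3.14, 3.14, 3.14, 3.14].

## Interface

Orientations are given as [roll, pitch, yaw] about the fixed x, y, z axes, in that order (R = Rz(yaw) Ry(pitch) Rx(roll)).
In Python, from plant import bot gives the robot as it stands. The module is installed in compiled form; this text tells all that it offers.
- The arm moves only by the shell command python3 -m pendant 'ROWS'. ROWS is JSON, a list of rows, each a list of 3 entries, a list of its own where there are three numbers: the shift along the world's x, y, z as a fraction of full scale, then the turn, a rotation vector about the world's x, y, z as a fraction of full scale, then the opening, from -1 (shut) to 1 (fully open), so that 0 is half open. In form: [[[tx, ty, tz], [rx, ry, rz], claw], ...]. A call has exactly 10 rows; each row shifts and turns the commanded pose from where the row before left it; what a row does not reach is not made up. Full scale, the value 1, is 30 mm for a shift and 0.12 rad for a turn. A row lasts 1/12 s, in which the tool goes at most 41.7 mm and 7.16 degrees, less where a joint would pass 70% of its speed; a pose out of reach is approached as far as the arm can. A call with a number of a shift or a turn outside -1 to 1 is refused whole. A call with a gripper value outside its range is refused whole. The fingers move at their own pace and stop on an object; the grip force is fixed at half the most. Time passes only in rows, so rows that do not move let the fingers close, or fill a call up. It gives the time, the measured TCP pose, the force, the opening and the grip force at its end, in the units of the state.
- bot.get_obs(): the state, without advancing time (a new reading comes with each control period).
- bot.capture(name): name is "scene" or "side" or "wrist"; returns the picture (480x640x3 uint8, blue, green, red); there is no depth.
- bot.camera_params(name): a dict with "fovy" (degrees; the focal length in pixels is half the picture's height over the tangent of half this angle, whatever the lens; pixels are square), "cx", "cy" (the principal point, pixels), "distortion" ([k1, k2, p1, p2, k3] as OpenCV has them; the pictures are not rectified), "camera_from_world" (4x4, takes a point from world to camera coordinates). Camera axes: x right, y down, z forward; pixel columns grow to the right and rows downward; lengths in mm; the calibration is good to about 2 mm. A picture is of the moment at which its call begins: read the wrist's pose just before it. camera_params takes no time and is no camera call; for the wrist camera it gives the pose at the moment of the call.
- bot.close_job(): hands the job in; it is judged then, once.
The state is a dict: "time": time; "joint_positions": joint angles; "dq": joint speeds; "tau": joint torques, N m; "tool_pos": TCP position; "tcp_rot": TCP orientation; "contact_force": force on the tool from outside, world axes, zero at the start; "moment": the same for the moment, N m; "grip_width": finger opening in mm; "finger_force": force on a finger pad.
Only numpy, scipy, OpenCV 4.12 (cv2) and the standard library are available. Lean on these libraries where they do the work, as an engineer would, in place of code of your own. Each camera call takes 0.05 s, during which the arm holds its last target. There are 200 camera calls.

## Task

Turn the swivel tipper by its black fin until its pointer rib points squarely at the tooth on the base, and let go. Then take the sample tube from its cradle, lay it gently across the tray, in the valley of its floor, and let go so that the tube's own weight tips the tray and it rolls into the catch bin. Leave the pointer on the tooth and the other things on the bench where they are.

Things in the scene. Friction and masses are not known exactly. Their poses are not given: they have to be found in the camera images.
- base: Fixed grey base of the swivel tipper: a round pedestal, radius 92 mm, 20 mm high. Origin on the table at the turning axis of the turret, z up. Its +x points to the white catch bin, its -x to the dark steel index tooth. It stands at varying places and yaws.
- turret: Aluminium disc, radius 82 mm, top 34 mm up, turning about the base's vertical axis. Origin on that axis at table height; +x points to its tray, -x to its pointer rib. Angle from base +x to turret +x, counter-clockwise from above: 0 is aligned, stops at -0.25 and +3.7 rad, start 2.4 to 3.2 rad, so turn it clockwise. It turns stiffly (0.1 N m) and stays where left.
- fin (a point): Point on the turret's axis within its black plastic grip fin, 72 mm above the table: a good height to grip. Fin: 70 mm long along the turret's x, 12 mm thick along its y, from 34 to 90 mm above the table. Turning it all the way usually takes more than one grasp. Axes as turret.
- pointer (a point): Outer tip of the turret's black pointer rib (10 mm wide, 45 mm long, 6 mm high, lying on the disc on the side away from the tray), 88 mm from the axis, 37 mm above the table.
- index (a point): Inner face of the dark steel index tooth (10 mm wide, 44 mm high) on the base, 89 mm from the axis, 37 mm above the table. The pointer tip must stand in front of it.
- tray: Steel tipping tray, 119 mm long (x, outward) by 136 mm wide (y). Origin on its pivot (along y), 88 mm out from the turret's axis, 64 mm above the table; z up when level. Side walls 4 mm thick, 128 mm apart inside, and a counterweight bar at the inner end, tops 31 mm above the origin; outer end open. Inside it runs from x -24 to +85 mm.
- valley (a point): Lowest line of the tray's V floor (rising 0.2 rad both ways), mid-width, on the surface, 40 mm out from the pivot, 70 mm above the table. The tube, laid here along the tray's y with its axis 16 mm above this point, tips the tray outward by up to 0.55 rad within about 1 s (damped), rolls out, and the empty tray swings back level in about 2 s. Axes as tray.
- tube: Loose closed sample tube, a straight white plastic cylinder with a blue cap of the same diameter, 32 mm in diameter, 110 mm long along its x, 70 to 120 g. Origin at its middle, on its axis. It rolls. It lies level in the cradle.
- cradle: Fixed white plastic cradle with two saddles 82 mm apart (12 mm wide, tops 31 mm above the table); origin on the table below its middle. The tube lies in it along the cradle's x, its axis 30 mm above the table; the tube's middle is clear on both sides for fingers (only a strip 16 mm wide and 5 mm high runs below it).
- bin (a point): Middle of the inner floor (6 mm above the table) of the open white catch bin, which is part of the base, 221 mm outward of the turret's axis. Inside 92 mm (base's x) by 160 mm (base's y); walls 55 mm high, the wall toward the turret 14 mm.
- carton: Bystander: white carton 70 x 100 x 75 mm, origin under its middle. Leave it alone.
- rack: Bystander: white tube rack 90 x 200 mm with capped tubes, 104 mm high, origin under its middle. Leave it alone.
- washbottle: Bystander: white bottle, 68 mm diameter, 170 mm high, origin under its middle. Leave it alone.
Things that resemble listed ones, but are neither listed nor needed, are in the scene too. Leave any green or purple look-alike of the tube alone.

How it is judged:
By the outcome, as a careful person would: the job done as asked, in the order asked, and still so for the second after the job is handed in, with the robot touching nothing.
It also fails if it takes over 72 s, if anything falls off the work surface, if the arm or the gripper's body presses on something with over 40 N, if the wrist force passes 120 N, or if a joint passes its speed limit or range.

## Working session

There is one attempt and no reset: what is moved stays moved. The work goes in short steps, Python scripts to look and compute and a shell command to move; the robot and the scene stay as the last step left them, time stands still between calls to the robot, and variables do not carry over. Pictures are saved under pics/ and viewed, at most 10 in all, crops included, and the job is handed in when it is done.

```bash
mkdir -p pics
cat > h.py <<'E'
import numpy as np, cv2
from plant import bot
def K(p):
    f=240/np.tan(np.radians(p["fovy"])/2)
    return np.array([[f,0,p["cx"]],[0,f,p["cy"]],[0,0,1.]]), np.array(p["distortion"],float)
def ray(p,uv):
    k,d=K(p); n=cv2.undistortPoints(np.array(uv,float).reshape(-1,1,2),k,d).reshape(-1,2)
    T=np.array(p["camera_from_world"]); R=T[:3,:3]; c=-R.T@T[:3,3]
    return c, np.c_[n,np.ones(len(n))]@R
def onplane(p,uv,z):
    c,r=ray(p,uv); return c+r*((z-c[2])/r[:,2])[:,None]
def proj(p,X):
    k,d=K(p); T=np.array(p["camera_from_world"])
    return cv2.projectPoints(np.array(X,float).reshape(-1,1,3),cv2.Rodrigues(T[:3,:3])[0],T[:3,3],k,d)[0].reshape(-1,2)
E
python3 - <<'E'
from h import *
for n in ["scene","side","wrist"]:
    p=bot.camera_params(n); im=bot.capture(n); cv2.imwrite(f"pics/{n}0.png",im)
    print(n,p["fovy"],p["distortion"],np.round(np.array(p["camera_from_world"]),3).tolist())
print(bot.get_obs())
E
```

```text
scene 55.11633589582064 [-0.09855764  0.          0.          0.          0.        ] [[0.095, 0.996, 0.0, 4.88], [0.844, -0.08, -0.53, -449.621], [-0.527, 0.05, -0.848, 1397.833], [0.0, 0.0, 0.0, 1.0]]
side 52.485787137828844 [-0.0691797  0.         0.         0.         0.       ] [[0.82, -0.572, 0.018, -554.441], [-0.321, -0.487, -0.812, 201.526], [0.474, 0.66, -0.583, 798.85], [0.0, 0.0, 0.0, 1.0]]
wrist 58.27420494071614 [0.03052545 0.         0.         0.         0.        ] [[1.0, -0.0, -0.001, -525.195], [-0.0, -0.951, 0.311, -39.125], [-0.001, -0.311, -0.951, 391.395], [0.0, 0.0, 0.0, 1.0]]
{'time': 0.15, 'joint_positions': array([-1.45983599e-01,  3.42560350e-01,  1.52477900e+00,  7.47602897e-06,
        1.27541050e+00, -1.46003735e-01]), 'dq': array([-0.00142271, -0.00256144, -0.0053874 ,  0.0001034 , -0.00028915,
        0.00048908]), 'tau': array([ 7.52666965e-04, -4.31470585e+01, -2.44352603e+01,  7.18239485e-02,
        5.38185902e-02, -1.32920518e-04]), 'tool_pos': array([5.24677836e+02, 8.06762398e-02, 2.06812326e+02]), 'tcp_rot': array([-3.14044881e+00, -1.75429359e-04,  1.57081418e+00]), 'contact_force': array([0.45770594, 0.33631461, 0.186621  ]), 'moment': array([-0.00316626, -0.00643457, -0.01229336]), 'finger_force': 0.0, 'grip_width': 92.12187765819162}
```

View pics/scene0.png

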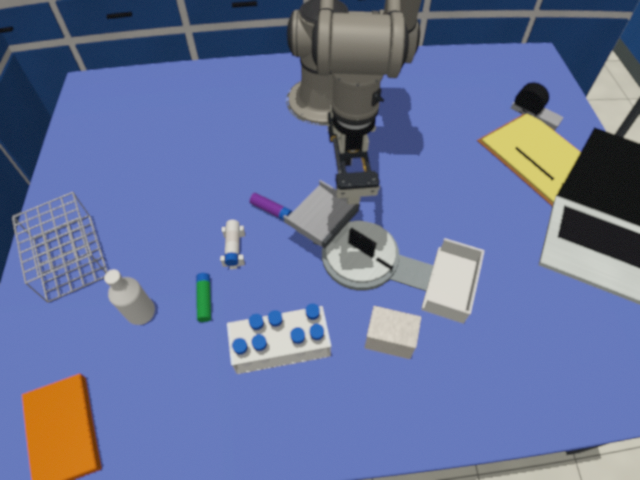

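View pics/side0.png

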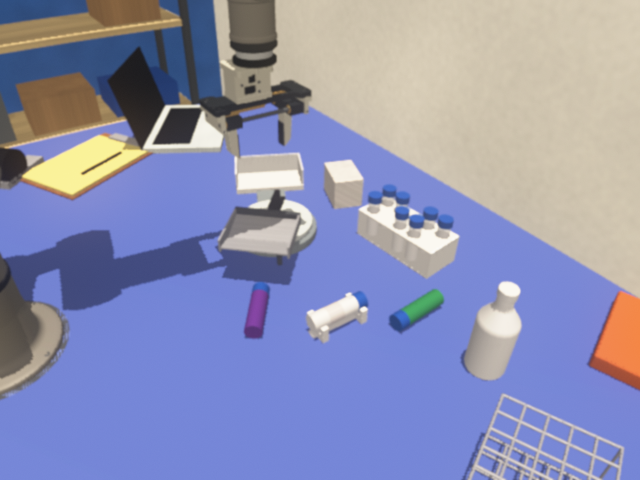

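The scene view shows the white tube with its blue cap in the cradle at (232,243). The look-alikes are purple at (267,205) and green at (203,297). The turret disc is at (362,252), the tray at (322,214) and the bin at (453,280).

View pics/wrist0.png

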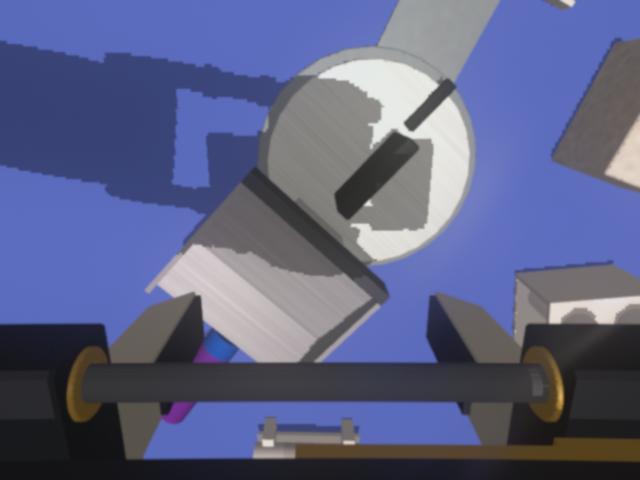

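Run:
```python
from h import *
p=bot.camera_params("scene")
for n,uv,z in [("disc",(361,250),34),("finTop",[(350,233),(375,246)],90),("pointer",[(377,260),(391,267)],37),("bin rim",[(447,241),(484,249),(467,320),(425,308)],55),("tube",[(232,222),(231,262)],46),("tray",[(322,185),(287,228),(326,246),(357,210)],95),("carton",(394,325),75),("rack",(278,330),104),("bottle",(140,310),0)]:
    print(n,onplane(p,uv,z)[:,:2].round().tolist())
```

```text
disc [[569.0, 34.0]]
finTop [[556.0, 7.0], [595.0, 58.0]]
pointer [[601.0, 67.0], [622.0, 96.0]]
bin rim [[576.0, 234.0], [606.0, 315.0], [774.0, 230.0], [738.0, 147.0]]
tube [[469.0, -264.0], [580.0, -265.0]]
tray [[416.0, -42.0], [532.0, -132.0], [588.0, -50.0], [498.0, 31.0]]
carton [[777.0, 70.0]]
rack [[777.0, -163.0]]
bottle [[660.0, -481.0]]
```

The wrist view shows the base disc outline at x 260–474 and y 45–266. The fin top runs from about (343,205) to (410,140), and the pointer rib from (410,127) to (452,83). I'll turn these into the axis, fin yaw and base yaw.

Run:
```python
from h import *
p=bot.camera_params("wrist"); im=cv2.imread("pics/wrist0.png")
print(ray(p,[(320,240)])[0].round())
hsv=cv2.cvtColor(im,cv2.COLOR_BGR2HSV)
# base outline: non-blue blob
m=((hsv[...,1]<90)&(hsv[...,2]>60)).astype(np.uint8)*255
pts=[]
for a in np.radians(list(range(-60,-5,5))+list(range(0,75,5))):   # right side of picture, clear of ramp handled by fit
    last=None
    for r in range(60,135):
        u,v=368+r*np.cos(a),155+r*np.sin(a)
        if m[int(v),int(u)]: last=(u,v)
        elif r>85: break
    if last and r<134: pts.append(last)
pts+= [(261,150),(267,117),(285,85),(320,58),(352,48)]
X=onplane(p,pts,20)[:,:2]
A=np.c_[2*X,np.ones(len(X))]; s=np.linalg.lstsq(A,(X**2).sum(1),rcond=None)[0]
print("circle",s[:2],np.sqrt(s[2]+s[:2]@s[:2]), np.abs(np.linalg.norm(X-s[:2],axis=1)-92).max())
b=((hsv[...,2]<60)).astype(np.uint8)*255; b[:70]=0;b[240:]=0;b[:,:300]=0;b[:,480:]=0
n,l,st,ce=cv2.connectedComponentsWithStats(b)
for i in range(1,n):
    if st[i,4]>150: 
        c=cv2.findContours((l==i).astype(np.uint8),0,1)[0][0]; q=cv2.boxPoints(cv2.minAreaRect(c))
        print(st[i],q.round().tolist(), onplane(p,q,40).round(1)[:,:2].tolist(), onplane(p,q,90).round(1)[:,:2].tolist())
```

```text
[526.  84. 384.]
circle [568.80862315  31.01444473] 90.9950175765983 2.904298972190759
[ 336  141   68   78 2126] [[328.0, 200.0], [388.0, 140.0], [407.0, 159.0], [347.0, 219.0]] [[536.1, 5.7], [582.4, 53.4], [598.2, 38.7], [552.0, -10.4]] [[534.6, 17.1], [574.1, 57.9], [587.6, 45.3], [548.1, 3.4]]
[300 209  34  31 509] [[289.0, 222.0], [300.0, 209.0], [333.0, 239.0], [322.0, 252.0]] [[503.6, -12.7], [513.4, -1.6], [541.0, -27.4], [531.2, -39.0]] [[506.8, 1.4], [515.2, 10.9], [538.7, -11.1], [530.4, -21.1]]
```

Run:
```python
from h import *
p=bot.camera_params("wrist")
X=onplane(p,[(409,127),(451,84)],40)[:,:2]; c=np.array([569,32.])
print(X, np.degrees([np.arctan2(*(x-c)[::-1]) for x in X]), np.linalg.norm(X-c,axis=1), np.degrees(np.arctan2(*(X[1]-X[0])[::-1])))
# fin top face edge corners by eye
F=onplane(p,[(337,193),(346,218),(417,147),(400,131)],90)[:,:2]; print(F)
```

```text
[[598.02802604  63.09327359]
 [627.07272013  93.95110206]] [46.96741351 46.85077943] [42.53725377 84.91395569] 46.73370395781221
[[540.74501975  22.04044298]
 [547.38898792   4.0960218 ]
 [593.73738951  53.22669619]
 [581.72905141  63.6375382 ]]
```

```bash
python3 -m pendant '[[[0.1,0.1,0],[0,0,1],1],[[0.1,0.1,0],[0,0,1],1],[[0.1,0.1,0],[0,0,1],1],[[0.1,0.1,0],[0,0,1],1],[[0.1,0.1,0],[0,0,1],1],[[0.2,0.1,0],[0,0,1],1],[[0.2,0.1,0],[0,0,1],1],[[0.2,0.1,0],[0,0,1],1],[[0.2,0.1,0],[0,0,1],1],[[0.2,0.1,0],[0,0,1],1]]'
```

```text
time: 0.98
tool_pos: [570.1, 30.2, 207.0]
tcp_rot: [-3.141, -0.001, 2.777]
contact_force: [0.3, -0.5, 0.2]
grip_width: 91.6
finger_force: 0.0
```

```bash
python3 -m pendant '[[[0,0,0],[0,0,1],1],[[0,0,0],[0,0,1],1],[[0,0,0],[0,0,1],1],[[0,0,0],[0,0,1],1],[[0,0,0],[0,0,1],1],[[0,0,0],[0,0,1],1],[[0,0,0],[0,0,1],1],[[0,0,0],[0,0,1],1],[[0,0,0],[0,0,1],1],[[0,0,0],[0,0,0.85],1]]'
python3 - <<'E'
from h import *
im=bot.capture("wrist");p=bot.camera_params("wrist");cv2.imwrite("pics/w1.png",im)
print(ray(p,[(320,240)])[0].round())
np.save("w1.npy",p["camera_from_world"])
E
```

```text
time: 1.82
tool_pos: [569.8, 30.0, 206.9]
tcp_rot: [3.141, -0.0, -2.324]
contact_force: [0.3, 0.1, 0.1]
grip_width: 92.0
finger_force: 0.0
[513. -32. 384.]
```

View pics/w1.png

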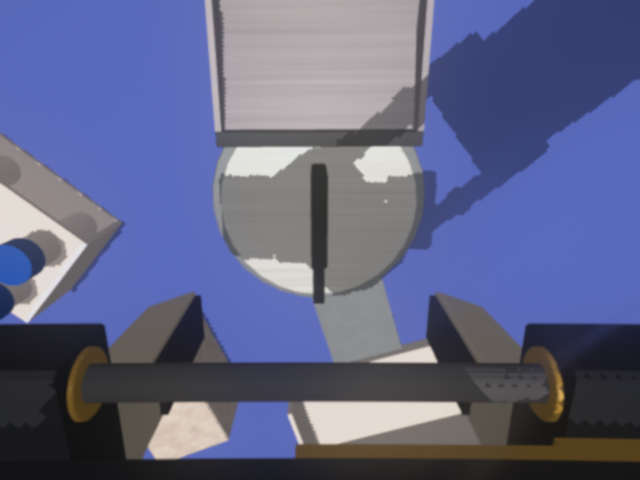

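The wrist view shows the fin upright in the picture at column 319, midway between the fingers and aligned with them. I'll descend to grip height.

```bash
python3 -m pendant '[[[0,0.05,-0.5],[0,0,0],1],[[0,0,-0.5],[0,0,0],1],[[0,0,-0.5],[0,0,0],1],[[0,0,-0.5],[0,0,0],1],[[0,0,-0.5],[0,0,0],1],[[0,0,-0.5],[0,0,0],1],[[0,0,-0.5],[0,0,0],1],[[0,0,-0.5],[0,0,0],1],[[0,0,-0.4],[0,0,0],1],[[0,0,-0.17],[0,0,0],1]]'
python3 -m pendant '[[[0,0,0],[0,0,0],-1],[[0,0,0],[0,0,0],-1],[[0,0,0],[0,0,0],-1],[[0,0,0],[0,0,0],-1],[[0,0,0],[0,0,0],-1],[[0,0,0],[0,0,0],-1],[[0,0,0],[0,0,0],-1],[[0,0,0],[0,0,0],-1],[[0,0,0],[0,0,0],-1],[[0,0,0],[0,0,0],-1]]'
```

```text
time: 2.7
tool_pos: [568.8, 31.6, 68.2]
tcp_rot: [3.139, -0.002, -2.333]
contact_force: [-0.7, -0.6, -0.1]
grip_width: 92.1
finger_force: 0.0
time: 3.53
tool_pos: [570.0, 31.5, 70.3]
tcp_rot: [3.142, 0.0, -2.33]
contact_force: [-0.9, -0.6, 0.3]
grip_width: 29.7
finger_force: 0.0
```

```bash
python3 -m pendant '[[[0,0,0],[0,0,0],-1],[[0,0,0],[0,0,0],-1],[[0,0,0],[0,0,0],-1],[[0,0,0],[0,0,0],-1],[[0,0,0],[0,0,0],-1],[[0,0,0],[0,0,-0.2],-1],[[0,0,0],[0,0,-0.4],-1],[[0,0,0],[0,0,-0.6],-1],[[0,0,0],[0,0,-0.6],-1],[[0,0,0],[0,0,-0.6],-1]]'
```

```text
time: 4.37
tool_pos: [570.7, 31.4, 70.9]
tcp_rot: [-3.141, 0.001, -2.623]
contact_force: [0.2, -0.3, 5.1]
grip_width: 0.8
finger_force: 2.6
```

The fingers closed to 0.8 mm instead of 12 mm, so I need to look before going on.

Run:
```python
from h import *
print({k:v for k,v in bot.get_obs().items() if k in("grip_width","finger_force","tool_pos","contact_force","moment")})
im=bot.capture("scene");a=cv2.resize(im[150:330,260:500],None,fx=3,fy=3)
cv2.imwrite("pics/c1.png",a[:540])
im=bot.capture("side");cv2.imwrite("pics/s1.png",im)
```

```text
{'tool_pos': array([570.69547508,  31.38598878,  70.85826429]), 'contact_force': array([ 0.24505161, -0.30998787,  5.06713677]), 'moment': array([ 0.11674645, -0.00486302,  0.04061592]), 'finger_force': 2.5540179300878663, 'grip_width': 0.7629624172516257}
```

Run:
```python
import cv2,numpy as np
a=cv2.imread("pics/c1.png");b=cv2.imread("pics/s1.png")[60:300,180:420]
a=cv2.resize(a,(440,330));b=cv2.resize(b,(360,330));cv2.imwrite("pics/cs1.png",np.hstack([a,b]))
```

```text
(no output)
```

View pics/cs1.png

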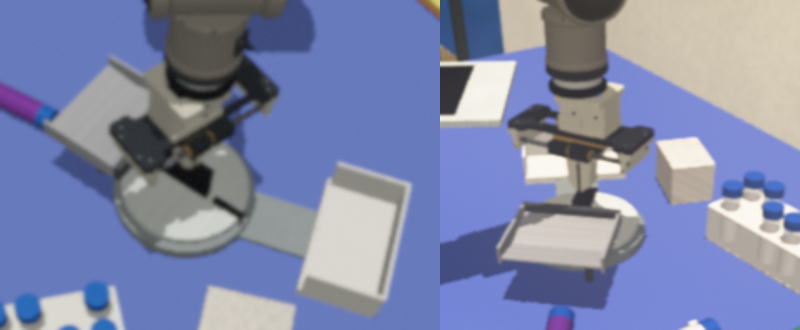

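The mosaic shows the fingers shut, with the fin at about (195,180) in the left half, apparently outward of them. I'll check with projected markers.

Run:
```python
from h import *
c=np.array([569,32.]);d=np.array([np.cos(.817),np.sin(.817)])
P=[[*c,90],[*(c+35*d),90],[*(c-35*d),90],[*(c+88*d),37]]
o=bot.get_obs();T=o["tool_pos"]; P+=[T,T-[0,0,17]]
out=[]
for n,f,(x,y) in [("scene",None,(310,190)),("side","pics/s1.png",(200,140))]:
    p=bot.camera_params(n); im=bot.capture(n)
    q=proj(p,P); print(n,q.round().tolist())
    a=cv2.resize(im[y:y+100,x:x+130],None,fx=3,fy=3,interpolation=2)
    for i,(u,v) in enumerate(q): cv2.circle(a,(int((u-x)*3),int((v-y)*3)),2,(0,0,255) if i<4 else (0,255,0),-1)
    out.append(a)
p=bot.camera_params("wrist"); p["camera_from_world"]=np.load("w1.npy"); print("w1",proj(p,P).round().tolist())
cv2.imwrite("pics/m1.png",np.hstack(out))
```

```text
scene [[362.0, 237.0], [375.0, 245.0], [349.0, 229.0], [392.0, 270.0], [361.0, 242.0], [360.0, 246.0]]
side [[274.0, 197.0], [278.0, 188.0], [270.0, 206.0], [283.0, 197.0], [275.0, 204.0], [275.0, 211.0]]
w1 [[319.0, 225.0], [318.0, 271.0], [319.0, 176.0], [318.0, 304.0], [316.0, 219.0], [316.0, 213.0]]
```

View pics/m1.png

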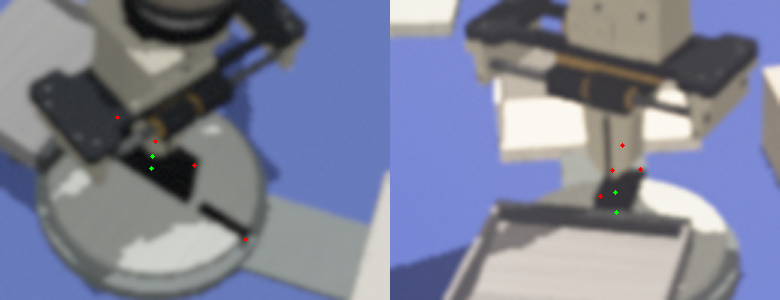

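The left half shows the pointer still on its starting mark (245,240), so the turret hasn't turned. The fingers seem to end at the fin's top rather than at the green tip marks. I'll back off upward and measure where the shut fingertips really are from two views.

```bash
python3 -m pendant '[[[0,0,0.3],[0,0,0],-1],[[0,0,0.5],[0,0,0],-1],[[0,0,0.5],[0,0,0.4],-1],[[0,0,0.5],[0,0,0.5],-1],[[0,0,0.5],[0,0,0.5],-1],[[0,0,0.5],[0,0,0.5],-1],[[0,0,0.2],[0,0,0.5],-1],[[0,0,0],[0,0,0],-1],[[0,0,0],[0,0,0],-1],[[0,0,0],[0,0,0],-1]]'
python3 - <<'E'
from h import *
out=[]
T=bot.get_obs()["tool_pos"]
for n,(x,y) in [("scene",(300,150)),("side",(200,110)),("wrist",None)] if 0 else [("scene",(310,170)),("side",(210,120))]:
    p=bot.camera_params(n); im=bot.capture(n); cv2.imwrite(f"pics/{n}2.png",im)
    print(n,proj(p,[T,T-[0,0,17],T+[0,0,45]]).round(1).tolist())
    out.append(cv2.resize(im[y:y+120,x:x+100],None,fx=4,fy=4,interpolation=2))
w=bot.capture("wrist"); cv2.imwrite("pics/wrist2.png",w); p=bot.camera_params("wrist");print(proj(p,[T,T-[0,0,17]]).round(1).tolist())
print(T); cv2.imwrite("pics/m2.png",np.hstack(out))
E
```

```text
time: 5.4
tool_pos: [569.5, 31.5, 159.6]
tcp_rot: [3.14, -0.001, -2.332]
contact_force: [-0.7, 0.2, 0.1]
grip_width: 1.1
finger_force: 0.0
scene [[364.1, 219.1], [363.4, 223.7], [365.8, 206.2]]
side [[273.0, 168.0], [273.3, 175.2], [272.1, 148.1]]
[[316.9, 295.4], [316.7, 280.3]]
[569.49427255  31.54582816 159.59202066]
```

View pics/m2.png

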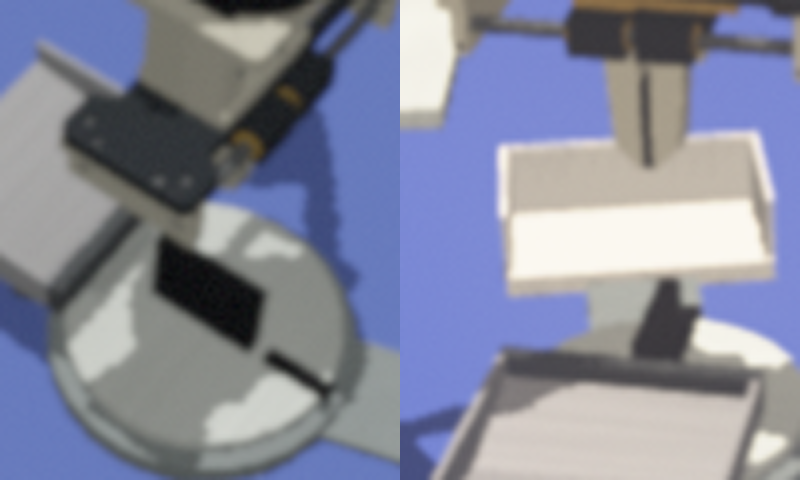

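Side view: the shut fingertips are at pixel (272,161), but the reported pose predicts (273,175). That puts the real tips about 34 mm higher than the reported tool position implies. The finger rows in the wrist view and the light touch on the fin's 90 mm top agree with this, and there is no sideways offset. I'll command z about 35 mm lower than nominal and open first.

```bash
python3 -m pendant '[[[0,0,-0.2],[0,0,0],0.3],[[0,0,-0.2],[0,0,0],0.3],[[0,0,-0.2],[0,0,0],0.3],[[0,0,-0.2],[0,0,0],0.3],[[0,0,-0.2],[0,0,0],0.3],[[0,0,-0.2],[0,0,0],0.3],[[0,0,-0.2],[0,0,0],0.3],[[0,0,-0.2],[0,0,0],0.3],[[0,0,-0.2],[0,0,0],0.3],[[0,0,-0.2],[0,0,0],0.3]]'
python3 -m pendant '[[[0,0,-0.25],[0,0,0],0.3],[[0,0,-0.25],[0,0,0],0.3],[[0,0,-0.25],[0,0,0],0.3],[[0,0,-0.25],[0,0,0],0.3],[[0,0,-0.25],[0,0,0],0.3],[[0,0,-0.25],[0,0,0],0.3],[[0,0,-0.2],[0,0,0],0.3],[[0,0,-0.2],[0,0,0],0.3],[[0,0,-0.15],[0,0,0],0.3],[[0,0,0],[0,0,0],0.3]]'
```

```text
time: 6.38
tool_pos: [570.0, 31.5, 99.6]
tcp_rot: [3.142, 0.0, -2.33]
contact_force: [0.0, -0.2, -0.1]
grip_width: 58.6
finger_force: 0.0
time: 7.22
tool_pos: [569.5, 31.5, 37.7]
tcp_rot: [3.14, -0.001, -2.33]
contact_force: [-0.2, 0.0, 0.2]
grip_width: 59.6
finger_force: 0.0
```

```bash
python3 -m pendant '[[[0,0,0],[0,0,0],-1],[[0,0,0],[0,0,0],-1],[[0,0,0],[0,0,0],-1],[[0,0,0],[0,0,0],-1],[[0,0,0],[0,0,0],-1],[[0,0,0],[0,0,0],-1],[[0,0,0],[0,0,0],-1],[[0,0,0],[0,0,0],-1],[[0,0,0],[0,0,0],-1],[[0,0,0],[0,0,0],-1]]'
```

```text
time: 8.05
tool_pos: [568.4, 33.0, 38.8]
tcp_rot: [3.138, -0.001, -2.33]
contact_force: [-5.5, 6.2, 4.5]
grip_width: 11.8
finger_force: 30.0
```

Gripped (11.8 mm, 30 N). Turning clockwise.

```bash
python3 -m pendant '[[[-0.04,0.04,0],[0,0,-0.2],-1],[[0,0,0],[0,0,-0.4],-1],[[0,0,0],[0,0,-0.6],-1],[[0,0,0],[0,0,-0.6],-1],[[0,0,0],[0,0,-0.6],-1],[[0,0,0],[0,0,-0.6],-1],[[0,0,0],[0,0,-0.6],-1],[[0,0,0],[0,0,-0.6],-1],[[0,0,0],[0,0,-0.6],-1],[[0,0,0],[0,0,-0.6],-1]]'
```

```text
time: 8.88
tool_pos: [569.1, 31.9, 38.8]
tcp_rot: [-3.141, 0.0, -2.982]
contact_force: [1.7, -3.8, -1.0]
grip_width: 11.5
finger_force: 30.0
```

```bash
python3 -m pendant '[[[0,0,0],[0,0,-0.8],-1],[[0,0,0],[0,0,-0.8],-1],[[0,0,0],[0,0,-0.8],-1],[[0,0,0],[0,0,-0.8],-1],[[0,0,0],[0,0,-0.8],-1],[[0,0,0],[0,0,-0.8],-1],[[0,0,0],[0,0,-0.8],-1],[[0,0,0],[0,0,-0.8],-1],[[0,0,0],[0,0,-0.8],-1],[[0,0,0],[0,0,-0.8],-1]]'
```

```text
time: 9.72
tool_pos: [568.5, 30.3, 38.8]
tcp_rot: [-3.139, 0.002, 2.34]
contact_force: [-1.7, -11.8, 0.3]
grip_width: 11.7
finger_force: 30.0
```

```bash
python3 -m pendant '[[[0,0,0],[0,0,-0.8],-1],[[0,0,0],[0,0,-0.8],-1],[[0,0,0],[0,0,-0.8],-1],[[0,0,0],[0,0,-0.8],-1],[[0,0,0],[0,0,-0.8],-1],[[0,0,0],[0,0,-0.8],-1],[[0,0,0],[0,0,-0.8],-1],[[0,0,0],[0,0,-0.8],-1],[[0,0,0],[0,0,-0.4],-1],[[0,0,0],[0,0,0],-1]]'
python3 - <<'E'
from h import *
print(bot.get_obs()["joint_positions"].round(2))
out=[]
w=bot.capture("wrist"); cv2.imwrite("pics/w3.png",w); np.save("w3.npy",bot.camera_params("wrist")["camera_from_world"])
s=bot.capture("scene"); cv2.imwrite("pics/sc3.png",s)
s=cv2.resize(s[190:340,310:510],(400,300),interpolation=2);w=cv2.resize(w,(400,300),interpolation=3)
cv2.imwrite("pics/m3.png",np.hstack([w,s]))
E
```

```text
time: 10.55
tool_pos: [567.1, 29.8, 38.7]
tcp_rot: [-3.138, 0.004, 1.526]
contact_force: [-8.2, -13.6, 3.8]
grip_width: 11.5
finger_force: 30.0
[-0.08  0.6   1.61 -0.01  0.94 -0.03]
```

View pics/m3.png

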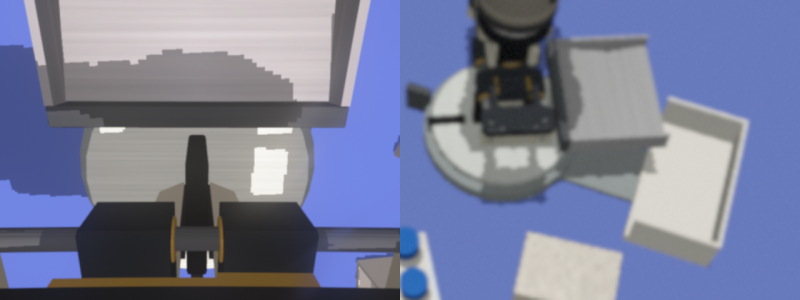

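The left half (wrist) shows the fin gripped, with the tray straight ahead. The right half (scene) shows the tooth at about (418,97), which is scene pixel (319,238), and the tray still about 25° short of the bin. I'll measure the base yaw from the tooth and the bin.

Run:
```python
from h import *
p=bot.camera_params("scene"); im=cv2.imread("pics/sc3.png"); im0=cv2.imread("pics/scene0.png")
hsv=cv2.cvtColor(im0,cv2.COLOR_BGR2HSV)
m=((hsv[...,1]<60)&(hsv[...,2]>110)).astype(np.uint8)*255; m[:,:422]=0; m[:220]=0;m[330:]=0;m[:,500:]=0
n,l,st,ce=cv2.connectedComponentsWithStats(m); i=1+st[1:,4].argmax(); print(st[i])
c=max(cv2.findContours((l==i).astype(np.uint8),0,1)[0],key=cv2.contourArea)
h=cv2.convexHull(c); ap=cv2.approxPolyDP(h,4,True).reshape(-1,2); print(ap.tolist(), onplane(p,ap,55)[:,:2].round().tolist())
hsv=cv2.cvtColor(im,cv2.COLOR_BGR2HSV); 
d=((im.max(2)<100)).astype(np.uint8)*255; d[:,:310]=0;d[:,332:]=0;d[:225]=0;d[258:]=0
n,l,st,ce=cv2.connectedComponentsWithStats(d)
for i in range(1,n):
    if st[i,4]>8: print(st[i],ce[i].round(1), [onplane(p,ce[i],z)[0,:2].round(1).tolist() for z in (30,37,44)])
```

```text
[ 422  238   63   85 3811]
[[444, 238], [484, 251], [471, 312], [463, 322], [422, 309], [422, 262]] [[567.0, 229.0], [611.0, 314.0], [757.0, 243.0], [777.0, 220.0], [739.0, 140.0], [626.0, 164.0]]
[314 233  11  12 107] [318.7 238.6] [[525.4, -60.5], [529.9, -60.8], [534.4, -61.2]]
[324 249   8   4  24] [327.  250.1] [[559.2, -44.2], [563.5, -44.7], [567.7, -45.2]]
```

```bash
python3 -m pendant '[[[0,0,0],[0,0,-0.7],-1],[[0,0,0],[0,0,-0.7],-1],[[0,0,0],[0,0,-0.7],-1],[[0,0,0],[0,0,-0.7],-1],[[0,0,0],[0,0,-0.6],-1],[[0,0,0],[0,0,-0.2],-1],[[0,0,0],[0,0,0],-1],[[0,0,0],[0,0,0],-1],[[0,0,0],[0,0,0],-1],[[0,0,0],[0,0,0],-1]]'
python3 -m pendant '[[[0,0,0],[0,0,0],0.1],[[0,0,0],[0,0,0],0.1],[[0,0,0],[0,0,0],0.1],[[0,0,0],[0,0,0],0.1],[[0,0,0],[0,0,0],0.1],[[0,0,0],[0,0,0],0.1],[[0,0,0.3],[0,0,0],0.1],[[0,0,0.5],[0,0,0],0.1],[[0,0,0.5],[0,0,0],0.1],[[0,0,0.5],[0,0,0],0.1]]'
python3 -m pendant '[[[-0.5,-0.5,0.7],[0,0,0],0.1],[[-0.5,-0.5,0.7],[0,0,0],0.1],[[-0.5,-0.7,0.7],[0,0,0],0.1],[[-0.5,-0.8,0.7],[0,0,0],0.1],[[-0.5,-0.8,0.7],[0,0,0],0.1],[[-0.5,-0.8,0.7],[0,0,0],0.1],[[-0.5,-0.8,0.3],[0,0,0],0.1],[[-0.5,-0.5,0],[0,0,0],0.1],[[0,0,0],[0,0,0],0.1],[[0,0,0],[0,0,0],0.1]]'
python3 - <<'E'
from h import *
w=bot.capture("wrist"); cv2.imwrite("pics/w4.png",w); np.save("w4.npy",bot.camera_params("wrist")["camera_from_world"])
p=bot.camera_params("wrist")
c=np.array([568,32.]);d=np.array([np.cos(1.09),np.sin(1.09)])
print(proj(p,[[*c,34],[*(c-88*d),40],[*(c-95*d),44]]).round().tolist())
E
```

```text
time: 11.48
tool_pos: [566.3, 30.1, 38.7]
tcp_rot: [-3.139, 0.006, 1.097]
contact_force: [-10.2, -12.7, 5.6]
grip_width: 12.0
finger_force: 30.0
time: 12.32
tool_pos: [568.9, 32.8, 93.9]
tcp_rot: [3.141, -0.0, 1.097]
contact_force: [1.2, 0.2, 0.4]
grip_width: 50.6
finger_force: 0.0
time: 13.15
tool_pos: [448.5, -129.7, 228.6]
tcp_rot: [3.14, -0.0, 1.095]
contact_force: [1.1, 0.0, 0.0]
grip_width: 50.8
finger_force: 0.0
[[357.0, -67.0], [354.0, 64.0], [354.0, 74.0]]
```

Run:
```python
import cv2,numpy as np
w=cv2.imread("pics/w4.png");s=cv2.imread("pics/sc3.png")
a=cv2.resize(w[0:160,270:440],None,fx=3,fy=3,interpolation=2)
b=cv2.resize(s[180:330,190:290],(290,480),interpolation=2)
cv2.imwrite("pics/m4.png",np.hstack([a,b]))
```

```text
(no output)
```

View pics/m4.png

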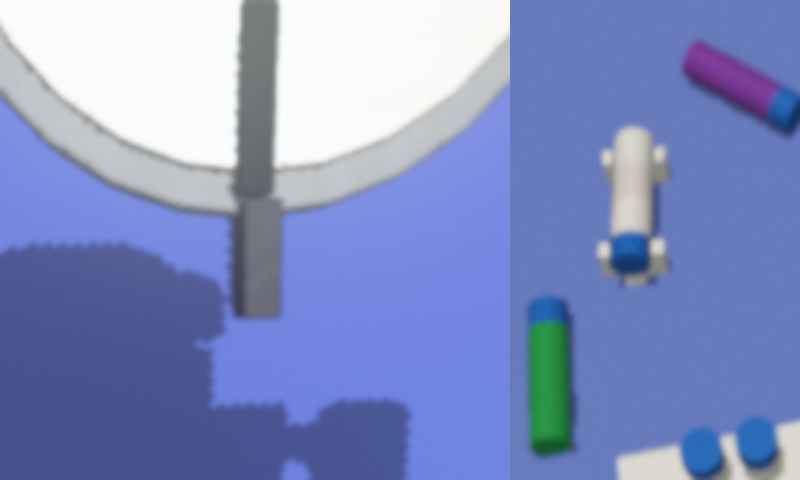

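Left: the pointer tip centre is at crop (254,188) and its rib at (260.5,10); the tooth top centre is at (262,200) and (261.5,315). They are close to aligned, and I'll compute the residual. Right: white tube with blue cap in the cradle (scene ~(232,243)), versus purple (267,205) and green (203,297) lying on the bench. Only the white one in the cradle fits the description.

Run:
```python
from h import *
p=bot.camera_params("wrist"); p["camera_from_world"]=np.load("w4.npy")
f=lambda u,v:(u/3+270,v/3)
A=onplane(p,[f(254.5,186),f(260.5,10)],40)[:,:2]; B=onplane(p,[f(262,202),f(261.5,315)],44)[:,:2]
print(A,B); ang=lambda a,b:np.arctan2(*(b-a)[::-1])
print("pointer dir",ang(A[0],A[1]),"tooth dir",ang(B[1],B[0]),"tooth->rib")
n=np.array([-np.sin(1.09),np.cos(1.09)]); c=np.array([568,32.4])
for X in (*A,*B): print(X@n-c@n, ang(X,c), np.linalg.norm(X-c))
# tube
p=bot.camera_params("scene")
s=lambda u,v:(190+(u-510)/2.9, 180+v/3.2)
print(onplane(p,[s(632,128),s(631,268),s(632,200)],40)[:,:2])
print(onplane(p,[s(605,160),s(660,160),s(604,252),s(660,250)],31)[:,:2])
```

```text
[[528.83366783 -44.93016612]
 [547.52597889  -9.09609846]] [[528.47601694 -49.36665114]
 [516.45627788 -74.42604018]]
pointer dir 1.0899907427180906 tooth dir 1.1235607498164422 tooth->rib
-1.038146009260629 1.101976626134272 86.68307890499874
-1.038520154983928 1.1124456264890497 46.27214850769868
-2.7728525059023923 1.120536676709043 90.8181175525432
-3.7054290788500452 1.1212452768603363 118.61095291244537
[[ 458.69786904 -264.99703862]
 [ 581.10875009 -264.79483698]
 [ 523.53316628 -264.42545816]]
[[ 479.61769026 -288.7867308 ]
 [ 484.04672305 -242.93643253]
 [ 560.37107732 -288.08372447]
 [ 562.89305432 -243.19014283]]
```

The tooth lies at 1.120 rad and the pointer at about 1.10 rad, so the tip is about 1.7 mm off. I'll regrip and correct by +0.02 rad.

```bash
python3 -m pendant '[[[0.4,0.6,-0.3],[0,0,0.19],0.1],[[0.5,0.7,-0.5],[0,0,0],0.1],[[0.5,0.7,-0.5],[0,0,0],0.1],[[0.5,0.7,-0.6],[0,0,0],0.1],[[0.5,0.7,-0.6],[0,0,0],0.1],[[0.5,0.7,-0.6],[0,0,0],0.1],[[0.5,0.7,-0.6],[0,0,0],0.1],[[0.5,0.5,-0.6],[0,0,0],0.1],[[0.04,0.05,-0.2],[0,0,0],0.1],[[0,0,0],[0,0,0],0.1]]'
python3 -m pendant '[[[0,0,-0.3],[0,0,0],0.1],[[0,0,-0.3],[0,0,0],0.1],[[0,0,-0.3],[0,0,0],0.1],[[0,0,-0.3],[0,0,0],0.1],[[0,0,-0.3],[0,0,0],0.1],[[0,0,-0.3],[0,0,0],0.1],[[0,0,0],[0,0,0],0.1],[[0,0,0],[0,0,0],0.1],[[0,0,0],[0,0,0],-1],[[0,0,0],[0,0,0],-1]]'
python3 -m pendant '[[[0,0,0],[0,0,0],-1],[[0,0,0],[0,0,0],-1],[[0,0,0],[0,0,0],-1],[[0,0,0],[0,0,0],-1],[[0,0,0],[0,0,0],-1],[[0,0,0],[0,0,0],-1],[[0,0,0],[0,0,0],-1],[[0,0,0],[0,0,0],-1],[[0,0,0],[0,0,0],-1],[[0,0,0],[0,0,0],-1]]'
```

```text
time: 14.03
tool_pos: [566.2, 33.4, 90.3]
tcp_rot: [-3.137, 0.002, 1.123]
contact_force: [-0.1, -0.1, -0.1]
grip_width: 50.5
finger_force: 0.0
time: 14.87
tool_pos: [567.5, 31.2, 39.2]
tcp_rot: [3.141, -0.0, 1.12]
contact_force: [0.6, 0.2, 0.1]
grip_width: 41.2
finger_force: 0.0
time: 15.7
tool_pos: [567.1, 31.2, 38.9]
tcp_rot: [3.141, -0.0, 1.12]
contact_force: [-0.3, 0.4, 2.6]
grip_width: 12.0
finger_force: 29.9
```

```bash
python3 -m pendant '[[[0,0,0],[0,0,0],0.1],[[0,0,0],[0,0,0],0.1],[[0,0,0],[0,0,0],0.1],[[0,0,0],[0,0,0],0.1],[[0,0,0],[0,0,0],0.1],[[0,0,0],[0,0,0],0.1],[[0,0,0.3],[0,0,0],0.1],[[0,0,0.5],[0,0,0],0.1],[[0,0,0.5],[0,0,0],0.1],[[0,0,0.5],[0,0,0],0.1]]'
python3 -m pendant '[[[-0.5,-0.5,0.7],[0,0,0],0.1],[[-0.5,-0.5,0.7],[0,0,0],0.1],[[-0.5,-0.7,0.7],[0,0,0],0.1],[[-0.5,-0.8,0.7],[0,0,0],0.1],[[-0.5,-0.8,0.7],[0,0,0],0.1],[[-0.5,-0.8,0.7],[0,0,0],0.1],[[-0.5,-0.8,0.3],[0,0,0],0.1],[[-0.5,-0.5,0],[0,0,0],0.1],[[0,0,0],[0,0,0],0.1],[[0,0,0],[0,0,0],0.1]]'
python3 - <<'E'
from h import *
p=bot.camera_params("wrist");w=bot.capture("wrist"); cv2.imwrite("pics/w5.png",w); np.save("w5.npy",p["camera_from_world"])
w4=cv2.imread("pics/w4.png").astype(int)
# edge columns per row via horizontal gradient, calibrated on w4
for nm,im in (("w4",w4),("w5",w.astype(int))):
    g=im[...,0]  # blue channel: dark rib/tooth vs bright disc/blue bench
    for v in (10,30,50,75,85,95):
        dk=np.where(g[v,335:380]<170)[0]+335
        print(nm,v,dk.min() if len(dk) else None,dk.max() if len(dk) else None,g[v,344:370:2].tolist())
E
```

```text
time: 16.53
tool_pos: [567.0, 31.2, 94.0]
tcp_rot: [3.141, -0.0, 1.12]
contact_force: [-0.5, -0.3, 0.5]
grip_width: 50.5
finger_force: 0.0
time: 17.37
tool_pos: [446.7, -131.3, 228.6]
tcp_rot: [3.14, -0.0, 1.117]
contact_force: [0.8, 0.6, -0.7]
grip_width: 50.3
finger_force: 0.0
w4 10 350 362 [252, 252, 246, 161, 125, 124, 123, 123, 123, 168, 246, 251, 251]
w4 30 349 361 [253, 252, 222, 126, 120, 121, 120, 119, 126, 220, 251, 252, 252]
w4 50 349 360 [253, 252, 208, 117, 115, 114, 113, 112, 140, 241, 252, 253, 252]
w4 75 347 363 [224, 187, 108, 97, 119, 128, 129, 129, 129, 135, 194, 225, 226]
w4 85 347 363 [223, 189, 107, 94, 117, 126, 125, 124, 124, 131, 192, 224, 225]
w4 95 335 363 [210, 173, 99, 91, 118, 126, 125, 123, 122, 134, 202, 224, 225]
w5 10 357 368 [252, 252, 252, 252, 252, 251, 214, 126, 124, 122, 122, 121, 136]
w5 30 357 368 [252, 252, 252, 252, 252, 249, 172, 119, 119, 119, 118, 118, 166]
w5 50 356 367 [251, 252, 252, 252, 252, 241, 139, 114, 113, 112, 112, 119, 221]
w5 75 350 367 [225, 226, 221, 166, 102, 96, 117, 128, 128, 128, 128, 130, 186]
w5 85 350 367 [225, 225, 217, 158, 95, 92, 116, 125, 124, 124, 125, 137, 201]
w5 95 335 366 [170, 216, 214, 149, 89, 92, 118, 124, 122, 122, 122, 143, 215]
```

Run:
```python
from h import *
p=bot.camera_params("wrist"); p["camera_from_world"]=np.load("w5.npy")
A=onplane(p,[(361.4,62),(362.7,10)],40)[:,:2]; B=onplane(p,[(361.8,75),(361.4,95)],44)[:,:2]
ang=lambda a,b:np.arctan2(*(b-a)[::-1]); d=ang(A[0],A[1]); n=np.array([-np.sin(1.12),np.cos(1.12)])
print(d,ang(B[1],B[0]),[float((X-A[0])@n) for X in (*A,*B)])
```

```text
1.1264960635084071 1.1317440516644748 [0.0, 0.23405973224942442, -0.21430952867697156, -0.38740502642144176]
```

The pointer is square to the tooth within 0.4 mm and 0.01 rad. Next, to the tube.

```bash
python3 -m pendant '[[[0.12,-0.23,0],[0,0,0.85],0.3],[[0.12,-0.23,0],[0,0,0.85],0.3],[[0.12,-0.23,0],[0,0,0.85],0.3],[[0.12,-0.23,0],[0,0,0.85],0.3],[[0.12,-0.23,0],[0,0,0.85],0.3],[[0.13,-0.22,0],[0,0,0.85],0.3],[[0.13,-0.22,0],[0,0,0.85],0.3],[[0.13,-0.22,0],[0,0,0.85],0.3],[[0.13,-0.22,0],[0,0,0.85],0.3],[[0.13,-0.22,0],[0,0,0.85],0.3]]'
python3 -m pendant '[[[0.12,-0.23,-0.3],[0,0,0.85],0.3],[[0.12,-0.23,-0.3],[0,0,0.85],0.3],[[0.12,-0.23,-0.3],[0,0,0.85],0.3],[[0.12,-0.23,-0.3],[0,0,0.85],0.3],[[0.13,-0.22,-0.3],[0,0,0.85],0.3],[[0.13,-0.22,-0.3],[0,0,0.85],0.3],[[0.13,-0.22,-0.3],[0,0,0.85],0.3],[[0.13,-0.22,-0.3],[0,0,0.85],0.3],[[0.13,-0.22,-0.2],[0,0,0.85],0.3],[[0.13,-0.22,0],[0,0,0.72],0.3]]'
python3 - <<'E'
from h import *
o=bot.get_obs();p=bot.camera_params("wrist");w=bot.capture("wrist"); cv2.imwrite("pics/w6.png",w); np.save("w6.npy",p["camera_from_world"])
print(o["tool_pos"],o["tcp_rot"],o["joint_positions"][5])
print("pred",proj(p,[[522,-266,46],[467,-266,30],[577,-266,30]]).round().tolist())
E
```

```text
time: 18.25
tool_pos: [485.5, -197.3, 227.4]
tcp_rot: [3.142, -0.001, 2.146]
contact_force: [-0.2, 0.4, -0.1]
grip_width: 59.3
finger_force: 0.0
time: 19.08
tool_pos: [522.7, -264.0, 147.6]
tcp_rot: [3.139, -0.003, -3.132]
contact_force: [1.3, 0.1, -0.1]
grip_width: 59.5
finger_force: 0.0
[ 522.68608182 -263.96644463  147.62873561] [ 3.13912984e+00 -2.79706525e-03 -3.13236034e+00] -2.178936759402135
pred [[312.0, 229.0], [313.0, 143.0], [312.0, 293.0]]
```

View pics/w6.png

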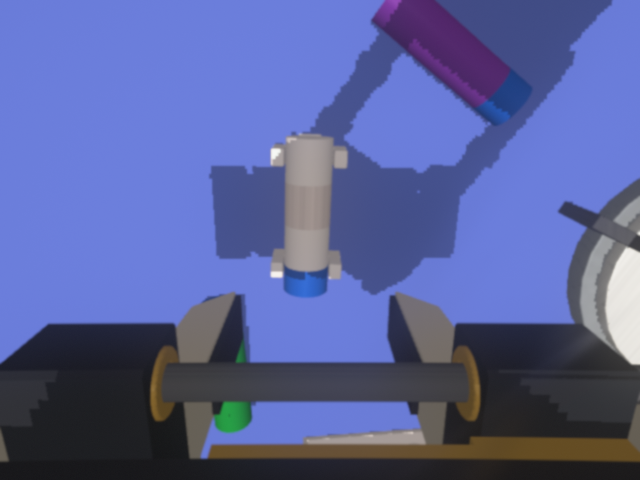

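The wrist view shows the tube axis from (309,140) to (306,292), with saddle blocks at rows 156 and 264. Computing the tube centre and yaw.

Run:
```python
from h import *
p=bot.camera_params("wrist"); p["camera_from_world"]=np.load("w6.npy")
E=onplane(p,[(309.5,140),(308,208),(306,285)],38)[:,:2]; S=onplane(p,[(277,154),(341,156),(277,263),(335,264)],31)[:,:2]
print(E,S,S.mean(0), np.arctan2(*(E[2]-E[0])[::-1]))
```

```text
[[ 464.22556333 -268.23915637]
 [ 509.64689882 -269.03792017]
 [ 566.99691925 -270.25502353]] [[ 474.23328458 -290.14074201]
 [ 475.17952633 -247.00750212]
 [ 552.80126108 -291.59218485]
 [ 553.23572172 -249.21690671]] [ 513.86244843 -269.48933392] -0.019612553174466193
```

```bash
python3 -m pendant '[[[-0.1,-0.07,-0.4],[0,0,-0.2],0.3],[[-0.1,-0.05,-0.5],[0,0,0],0.3],[[0,0,-0.5],[0,0,0],0.3],[[0,0,-0.5],[0,0,0],0.3],[[0,0,-0.5],[0,0,0],0.3],[[0,0,-0.5],[0,0,0],0.3],[[0,0,-0.5],[0,0,0],0.3],[[0,0,-0.3],[0,0,0],0.3],[[0,0,0],[0,0,0],0.3],[[0,0,0],[0,0,0],0.3]]'
```

```text
time: 19.97
tool_pos: [516.6, -268.4, 38.6]
tcp_rot: [3.141, -0.001, 3.12]
contact_force: [-0.3, -0.0, 0.6]
grip_width: 59.8
finger_force: 0.0
```

Down 33 mm, shift y by −1 mm, close.

```bash
python3 -m pendant '[[[0,-0.03,-0.2],[0,0,0],0.3],[[0,0,-0.2],[0,0,0],0.3],[[0,0,-0.2],[0,0,0],0.3],[[0,0,-0.2],[0,0,0],0.3],[[0,0,-0.2],[0,0,0],0.3],[[0,0,-0.1],[0,0,0],0.3],[[0,0,0],[0,0,0],0.3],[[0,0,0],[0,0,0],0.3],[[0,0,0],[0,0,0],-1],[[0,0,0],[0,0,0],-1]]'
python3 -m pendant '[[[0,0,0],[0,0,0],-1],[[0,0,0],[0,0,0],-1],[[0,0,0],[0,0,0],-1],[[0,0,0],[0,0,0],-1],[[0,0,0],[0,0,0],-1],[[0,0,0],[0,0,0],-1],[[0,0,0],[0,0,0],-1],[[0,0,0],[0,0,0],-1],[[0,0,0],[0,0,0],-1],[[0,0,0],[0,0,0],-1]]'
```

```text
time: 20.8
tool_pos: [516.5, -270.2, 6.1]
tcp_rot: [-3.141, 0.001, 3.12]
contact_force: [-0.4, 0.5, -0.1]
grip_width: 50.2
finger_force: 0.0
time: 21.63
tool_pos: [516.4, -270.0, 5.9]
tcp_rot: [-3.142, 0.0, 3.12]
contact_force: [-0.3, -0.3, 2.3]
grip_width: 31.4
finger_force: 30.0
```

Gripped (31.4 mm, 30 N). Lifting.

```bash
python3 -m pendant '[[[0,0,0.2],[0,0,0],-1],[[0,0,0.4],[0,0,0],-1],[[0,0,0.6],[0,0,0],-1],[[0,0,0.7],[0,0,0],-1],[[0,0,0.7],[0,0,0],-1],[[0,0,0.7],[0,0,0],-1],[[0,0,0.7],[0,0,0],-1],[[0,0,0.7],[0,0,0],-1],[[0,0,0.5],[0,0,0],-1],[[0,0,0],[0,0,0],-1]]'
python3 - <<'E'
from h import *
o=bot.get_obs();p=bot.camera_params("wrist");w=bot.capture("wrist");T=o["tool_pos"];cv2.imwrite("pics/w7.png",w)
print(T)
ax=T+np.array([0,0,23.])  # tube axis approx: tip=T+18, axis=tip+6
d=np.array([np.cos(-.02),np.sin(-.02),0])
print(proj(p,[ax-55*d,ax-30*d,ax,ax+55*d]).round(1).tolist())
hsv=cv2.cvtColor(w,cv2.COLOR_BGR2HSV)
m=(hsv[...,1]<70)&(hsv[...,2]>100)
for v in range(130,330,6):
    r=np.where(m[v,230:400])[0]+230
    print(v,(r.min(),r.max(),len(r)) if len(r) else None, w[v,316].tolist(),end=" | ")
E
```

```text
time: 22.47
tool_pos: [517.7, -271.0, 165.4]
tcp_rot: [-3.138, 0.005, 3.12]
contact_force: [0.1, -0.9, 0.0]
grip_width: 31.5
finger_force: 30.0
[ 517.73373895 -270.98749471  165.41572476]
[[315.5, 183.4], [315.6, 248.8], [315.7, 319.4], [315.8, 431.4]]
130 None [145, 85, 74] | 136 None [145, 105, 101] | 142 (np.int64(307), np.int64(328), 22) [163, 162, 172] | 148 (np.int64(285), np.int64(351), 67) [151, 150, 159] | 154 (np.int64(282), np.int64(354), 73) [161, 163, 172] | 160 (np.int64(282), np.int64(354), 73) [160, 162, 172] | 166 (np.int64(282), np.int64(354), 73) [160, 163, 172] | 172 (np.int64(307), np.int64(328), 22) [160, 163, 172] | 178 (np.int64(307), np.int64(328), 22) [157, 160, 169] | 184 (np.int64(275), np.int64(355), 81) [130, 131, 138] | 190 (np.int64(271), np.int64(359), 89) [130, 131, 139] | 196 (np.int64(271), np.int64(359), 89) [138, 141, 149] | 202 (np.int64(271), np.int64(359), 89) [159, 163, 173] | 208 (np.int64(271), np.int64(359), 89) [159, 163, 173] | 214 (np.int64(271), np.int64(359), 89) [158, 163, 173] | 220 (np.int64(271), np.int64(358), 88) [158, 163, 173]
[... 334 characters left out ...]
63, 174] | 262 (np.int64(273), np.int64(357), 85) [157, 163, 173] | 268 (np.int64(273), np.int64(356), 84) [159, 163, 173] | 274 (np.int64(274), np.int64(356), 83) [158, 163, 174] | 280 (np.int64(274), np.int64(356), 83) [157, 163, 173] | 286 (np.int64(274), np.int64(356), 83) [145, 151, 164] | 292 (np.int64(267), np.int64(363), 89) [145, 151, 164] | 298 (np.int64(250), np.int64(379), 121) [145, 150, 164] | 304 (np.int64(234), np.int64(394), 148) [144, 150, 163] | 310 (np.int64(230), np.int64(399), 154) [145, 151, 164] | 316 (np.int64(230), np.int64(399), 150) [144, 150, 163] | 322 (np.int64(235), np.int64(394), 137) [143, 149, 163] | 328 (np.int64(238), np.int64(391), 128) [143, 150, 163] |
```

```bash
python3 -m pendant '[[[0.05,0.2,0],[0,0,-0.1],-1],[[0.1,0.5,0],[0,0,-0.2],-1],[[0.2,0.7,0],[0,0,-0.2],-1],[[0.2,0.8,0],[0,0,-0.2],-1],[[0.2,0.8,0],[0,0,-0.2],-1],[[0.2,0.8,0],[0,0,-0.2],-1],[[0.2,0.8,0],[0,0,-0.2],-1],[[0.2,0.8,0],[0,0,-0.2],-1],[[0.2,0.8,0],[0,0,-0.2],-1],[[0.2,0.8,0],[0,0,-0.2],-1]]'
python3 -m pendant '[[[0.2,0.8,0],[0,0,-0.2],-1],[[0.2,0.8,0],[0,0,-0.2],-1],[[0.2,0.8,0],[0,0,-0.2],-1],[[0.2,0.8,0],[0,0,-0.2],-1],[[0.2,0.8,0],[0,0,-0.2],-1],[[0.2,0.8,0],[0,0,-0.2],-1],[[0.2,0.7,0],[0,0,-0.2],-1],[[0.2,0.5,0],[0,0,-0.2],-1],[[0.15,0.2,0],[0,0,-0.05],-1],[[0,0,0],[0,0,0],-1]]'
python3 -m pendant '[[[0,0,0],[0,0,0],-1],[[0,0,0],[0,0,0],-1],[[0,0,0],[0,0,0],-1],[[0,0,0],[0,0,0],-1],[[0,0,0],[0,0,0],-1],[[0,0,0],[0,0,0],-1],[[0,0,0],[0,0,0],-1],[[0,0,0],[0,0,0],-1],[[0,0,0],[0,0,0],-1],[[0,0,0],[0,0,0],-1]]'
```

```text
time: 23.35
tool_pos: [567.9, -58.1, 159.8]
tcp_rot: [3.141, -0.003, 2.89]
contact_force: [0.5, 0.7, -0.6]
grip_width: 31.0
finger_force: 30.0
time: 24.18
tool_pos: [620.9, 127.5, 159.9]
tcp_rot: [-3.141, -0.002, 2.696]
contact_force: [-0.5, -0.6, -0.7]
grip_width: 31.5
finger_force: 30.0
time: 25.02
tool_pos: [621.3, 126.0, 161.8]
tcp_rot: [3.141, 0.0, 2.694]
contact_force: [-0.1, -0.0, -0.1]
grip_width: 31.2
finger_force: 30.0
```

```bash
python3 -m pendant '[[[0,0.27,0],[0,0,0],-1],[[0,0.3,-0.1],[0,0,0],-1],[[0,0.2,-0.3],[0,0,0],-1],[[0,0,-0.4],[0,0,0],-1],[[0,0,-0.4],[0,0,0],-1],[[0,0,-0.4],[0,0,0],-1],[[0,0,-0.4],[0,0,0],-1],[[0,0,-0.3],[0,0,0],-1],[[0,0,-0.2],[0,0,0],-1],[[0,0,0],[0,0,0],-1]]'
python3 -m pendant '[[[0,0,-0.1],[0,0,0],-1],[[0,0,-0.1],[0,0,0],-1],[[0,0,-0.1],[0,0,0],-1],[[0,0,-0.05],[0,0,0],-1],[[0,0,0],[0,0,0],-1],[[0,0,0],[0,0,0],-1],[[0,0,0],[0,0,0],-1],[[0,0,0],[0,0,0],-1],[[0,0,0],[0,0,0],-1],[[0,0,0],[0,0,0],-1]]'
```

```text
time: 25.85
tool_pos: [620.3, 149.5, 84.8]
tcp_rot: [-3.14, -0.003, 2.694]
contact_force: [-0.6, -1.3, -0.2]
grip_width: 31.3
finger_force: 30.0
time: 26.68
tool_pos: [621.4, 149.1, 76.4]
tcp_rot: [3.141, 0.0, 2.694]
contact_force: [-0.9, -0.4, -0.2]
grip_width: 31.0
finger_force: 30.0
```

```bash
python3 -m pendant '[[[0,0,-0.1],[0,0,0],-1],[[0,0,-0.1],[0,0,0],-1],[[0,0,-0.1],[0,0,0],-1],[[0,0,-0.08],[0,0,0],-1],[[0,0,0],[0,0,0],-1],[[0,0,0],[0,0,0],-1],[[0,0,0],[0,0,0],-1],[[0,0,0],[0,0,0],-1],[[0,0,0],[0,0,0],-1],[[0,0,0],[0,0,0],-1]]'
```

```text
time: 27.52
tool_pos: [621.4, 149.1, 65.0]
tcp_rot: [3.141, 0.0, 2.694]
contact_force: [0.9, -0.6, -0.9]
grip_width: 31.4
finger_force: 30.0
```

```bash
python3 -m pendant '[[[0,0,-0.06],[0,0,0],-1],[[0,0,0],[0,0,0],-1],[[0,0,0],[0,0,0],-1],[[0,0,0],[0,0,0],-0.05],[[0,0,0],[0,0,0],-0.05],[[0,0,0.2],[0,0,0],-0.05],[[0,0,0.6],[0,0,0],0],[[0,0,1],[0,0,0],0],[[0,0,1],[0,0,0],0],[[0,0,1],[0,0,0],0]]'
python3 -m pendant '[[[0,0,0.5],[0,0,0],0],[[0,0,0],[0,0,0],0],[[0,0,0],[0,0,0],0],[[0,0,0],[0,0,0],0],[[0,0,0],[0,0,0],0],[[0,0,0],[0,0,0],0],[[0,0,0],[0,0,0],0],[[0,0,0],[0,0,0],0],[[0,0,0],[0,0,0],0],[[0,0,0],[0,0,0],0]]'
python3 - <<'E'
from h import *
im=bot.capture("scene"); cv2.imwrite("pics/sc8.png",im); p=bot.camera_params("scene"); im0=cv2.imread("pics/scene0.png")
hsv=cv2.cvtColor(im,cv2.COLOR_BGR2HSV)
m=((hsv[...,0]>98)&(hsv[...,0]<114)&(hsv[...,1]>170)).astype(np.uint8); m[:120]=0
n,l,st,ce=cv2.connectedComponentsWithStats(m)
for i in range(1,n):
    if st[i,4]>20 and st[i,0]>190 and st[i,0]<520: print(st[i],onplane(p,ce[i],40)[0,:2].round())
E
```

```text
time: 28.35
tool_pos: [621.2, 149.1, 178.8]
tcp_rot: [3.141, 0.0, 2.694]
contact_force: [1.0, 0.6, -0.6]
grip_width: 45.8
finger_force: 0.0
time: 29.18
tool_pos: [621.3, 149.1, 191.8]
tcp_rot: [-3.142, -0.0, 2.694]
contact_force: [0.0, 0.5, -0.6]
grip_width: 46.3
finger_force: 0.0
[280 208  11  13 105] [ 453. -136.]
[197 273  13   8  80] [ 608. -330.]
[455 295  13  12 116] [721. 234.]
[307 304  11  15 136] [714. -92.]
[269 311  12  14 140] [ 722. -173.]
[250 314  13  15 141] [ 726. -213.]
[311 325  11  14 127] [762. -88.]
[292 329  12  14 129] [ 766. -127.]
[253 336  13  14 135] [ 775. -208.]
[234 340  12  13 130] [ 779. -248.]
```

The blue cap is now at scene pixel (455,295), inside the bin. I'll recheck the pointer from the same viewpoint as before.

```bash
python3 -m pendant '[[[-0.2,-0.3,0.2],[0,0,-0.6],0],[[-0.3,-0.5,0.2],[0,0,-0.7],0],[[-0.3,-0.5,0.2],[0,0,-0.7],0],[[-0.3,-0.5,0.2],[0,0,-0.7],0],[[-0.3,-0.5,0.2],[0,0,-0.7],0],[[-0.3,-0.5,0.2],[0,0,-0.7],0],[[-0.3,-0.5,0],[0,0,-0.7],0],[[-0.3,-0.5,0],[0,0,-0.7],0],[[-0.3,-0.5,0],[0,0,-0.7],0],[[-0.3,-0.5,0],[0,0,-0.7],0]]'
python3 -m pendant '[[[-0.3,-0.5,0],[0,0,-0.7],0],[[-0.3,-0.5,0],[0,0,-0.7],0],[[-0.3,-0.5,0],[0,0,-0.7],0],[[-0.3,-0.5,0],[0,0,-0.7],0],[[-0.3,-0.5,0],[0,0,-0.7],0],[[-0.3,-0.5,0],[0,0,-0.7],0],[[-0.3,-0.5,0],[0,0,-0.7],0],[[-0.3,-0.5,0],[0,0,-0.7],0],[[-0.2,-0.05,0],[0,0,-0.6],0],[[0,0,0],[0,0,0],0]]'
python3 -m pendant '[[[0,0,0],[0,0,0],0],[[0,0,0],[0,0,0],0],[[0,0,0],[0,0,0],0],[[0,0,0],[0,0,0],0],[[0,0,0],[0,0,0],0],[[0,0,0],[0,0,0],0],[[0,0,0],[0,0,0],0],[[0,0,0],[0,0,0],0],[[0,0,0],[0,0,0],0],[[0,0,0],[0,0,0],0]]'
python3 - <<'E'
from h import *
p=bot.camera_params("wrist");w=bot.capture("wrist"); cv2.imwrite("pics/w9.png",w); g=w[...,0].astype(int)
c=proj(p,[[528.8,-44.9,40],[528.5,-49.4,44],[547.5,-9.1,40]]).round(1); print(c.tolist())
u=int(c[0,0])
for v in (int(c[2,1]),int(c[0,1])-12,int(c[1,1])+10,int(c[1,1])+25):
    if v>0: print(v,u-16,g[v,u-16:u+18].tolist())
p=bot.camera_params("scene");im=bot.capture("scene");hsv=cv2.cvtColor(im,cv2.COLOR_BGR2HSV)
m=((hsv[...,0]>98)&(hsv[...,0]<114)&(hsv[...,1]>170)).astype(np.uint8); m[:,:420]=0;m[:230]=0;m[:,500:]=0;m[340:]=0
n,l,st,ce=cv2.connectedComponentsWithStats(m); print(st[1:],[onplane(p,x,22)[0,:2].round() for x in ce[1:]])
E
```

```text
time: 30.07
tool_pos: [533.8, 4.5, 228.2]
tcp_rot: [3.141, 0.0, 1.862]
contact_force: [0.3, 0.5, 0.2]
grip_width: 45.8
finger_force: 0.0
time: 30.9
tool_pos: [455.4, -117.2, 228.3]
tcp_rot: [3.141, 0.0, 1.118]
contact_force: [-0.1, 0.4, -0.7]
grip_width: 45.9
finger_force: 0.0
time: 31.73
tool_pos: [456.3, -116.4, 228.0]
tcp_rot: [3.142, 0.0, 1.122]
contact_force: [-0.9, -0.5, -0.1]
grip_width: 46.3
finger_force: 0.0
[[356.6, 83.2], [359.1, 88.7], [360.1, 26.4]]
26 340 [253, 253, 253, 253, 253, 253, 253, 253, 253, 253, 253, 253, 252, 248, 225, 171, 139, 132, 131, 131, 131, 131, 131, 131, 130, 132, 150, 198, 240, 251, 252, 252, 252, 252]
71 340 [254, 254, 254, 254, 254, 254, 254, 254, 254, 254, 254, 252, 235, 174, 126, 118, 119, 119, 118, 118, 118, 116, 117, 119, 138, 190, 239, 252, 253, 253, 253, 253, 253, 253]
98 340 [154, 154, 154, 157, 169, 194, 207, 192, 159, 125, 101, 93, 98, 108, 120, 126, 129, 130, 130, 130, 130, 130, 130, 130, 147, 181, 213, 225, 227, 228, 227, 227, 227, 227]
113 340 [190, 209, 219, 223, 225, 222, 209, 178, 136, 102, 88, 88, 98, 112, 121, 125, 126, 127, 127, 126, 126, 125, 125, 132, 158, 196, 220, 225, 226, 226, 226, 226, 226, 226]
[[455 295  13  12 116]] [array([713., 241.])]
```

The pointer (centre about 358.5 px) is still on the tooth (about 359 px), and the cap hasn't moved in the bin. Handing in.

```bash
python3 -c "
from plant import bot
print(bot.close_job())"
```

```text
the job is handed in; nothing more can be done
None
```

The job is handed in at about 32 s: the pointer stands on the tooth within about 0.5 mm, and the tube rolled off the tray into the catch bin. No other object was touched.

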